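# Level the mounts in a specimen holder and clamp them

## Robot

A 6-joint arm with a two-finger parallel gripper is mounted at the origin on a cart in front of the work surface, level with it; the furniture and walls round the work are solid. World frame = base frame: x ahead of the robot, y to its left, z up, the work surface at z = 0. Lengths are in mm, angles in degrees, forces in N, time in s.
With the tool pointing down it reaches from about 350 to 850 mm from the base axis. Payload 8.1 kg.
Tool frame: the origin (TCP) lies midway between the tips of the shut fingers; the grasp point (between the pads) lies 19 mm behind it (r.pinch_z is the distance from the TCP to the grasp point, in mm); z points along the fingers, y is the line along which they close (so a half turn about z gives the same grasp; the last joint's range is limited). The gripper opens to 85 mm and grips with 20 to 120 N. Pads are 22 mm wide; open, the fingers measure 114 mm over their backs; the gripper's body (76 mm by 85 mm) begins 54 mm behind the grasp point. The pads swing forward as they close: fully open they stand 13 mm farther back than shut.
Start: joints at [66.383, 7.471, 85.268, -0, 87.261, -4.893], TCP at [192.587, 568.257, 231.292] pointing down, gripper open.
Joint ranges: [-169.43, 169.43], [-51.17, 129.36], [1.28, 143.12], [-76.62, 256.62], [0, 156.53], [-152.29, 152.29]. Speed limits (degrees/s): [136.94, 136.94, 159.86, 180, 180, 180].

## Interface

Orientations are given as [roll, pitch, yaw] about the fixed x, y, z axes, in that order (R = Rz(yaw) Ry(pitch) Rx(roll)).
In Python, from bench import sensors, optics, job, r gives the robot as it stands.
- The arm moves only by the tool play_rows, never from a script. Its argument "motion" is a list that holds one entry, the list of rows, each a list of 6 numbers: the shift along the tool's x, y, z in cm, then the turn, a rotation vector about the tool's x, y, z in degrees. In form: [[[x, y, z, ax, ay, az], ...]]. A call has 1 to 5 rows; each row is the pose to reach, as a shift and turn from the pose commanded when the call began, along the tool's axes at that moment; what a row does not reach only later rows make up. A row lasts 1/10 s, in which the tool goes at most 50 mm and 8.59 degrees, less where a joint would pass 70% of its speed; a pose out of reach is approached as far as the arm can. A call with a gripper value outside its range is refused whole. "jaw" is the opening, from 0 (shut) to 1 (fully open), set as the call begins (left out, the last holds). The fingers move at their own pace and stop on an object; "squeeze" is the grip in N (left out, the last holds). Time passes only in rows, so rows that repeat a pose let the fingers close. It gives the time, the measured TCP pose, the force, the opening and the grip force at its end, in the units of the state.
- sensors.sense(): the state, without advancing time (a new reading comes with each control period).
- optics.snapshot(name): name is "scene" or "top"; returns a dict with "pixels" (420x560x3 uint8, red, green, blue), "mtx" (3x3 intrinsics, pixels), "R" (3x3) and "t" (3): a world point X has camera coordinates R X + t. Camera axes: x right, y down, z forward; pixel columns grow to the right and rows downward; lengths in mm; the calibration is good to about 2 mm. A picture is of the moment at which its call begins. There is no depth.
- job.hand_in(): hands the job in; it is judged then, once.
The state is a dict: "time": time; "joint_pos": joint angles; "qd": joint speeds; "joint_efforts": joint torques, N m; "tool_pos": TCP position; "tcp_rot": TCP orientation; "ft_force": force on the tool from outside, world axes, zero at the start; "wrist_torque": the same for the moment, N m; "finger_gap": finger opening in mm; "grip_force": force on a finger pad.
Only numpy, scipy, OpenCV 4.12 (cv2) and the standard library are available. Lean on these libraries where they do the work, as an engineer would, in place of code of your own. Each camera call takes 0.05 s, during which the arm holds its last target. There are 200 camera calls.

## Task

The specimen holder stands in its levelling stand with three round mounts sticking up out of it. Go round the holder with closed fingertips and press each mount gently straight down until it is fully home on the base plate; only when all three are down, push the lever with the orange knob clockwise round to its stop to clamp them. Only press and push: do not pull a mount up, and leave the loose things lying around the stand where they are.

Things in the scene. Friction and masses are not known exactly. Their poses are not given: they have to be found in the camera images.
- stand: Specimen holder in its levelling stand, fixed: dark round base plate (168 mm, 10 mm high) under an aluminium disc (128 mm, top face 35 mm up). Origin: its centre on the worktop, z up. Mounts: 42 mm from the centre at 30 (red), 150 (black), 270 deg (green) from its x towards its y axis. Boss in the middle 32 mm wide, top 40 mm up; three thin posts, tops 30 mm, beside the disc. Lever on its -y side.
- mount_black (a joint): How far the black mount is pressed down, m. 0.012: fully home on the base plate (hard stop; its top is then 38 mm above the worktop, 3 mm above the disc). Starts at 0 to 0.008, 4 to 12 mm above home. Rubber grips the mount: it stays where it is left, and about 7 N moves it.
- mount_black_top (a point): Centre of the upper face of the black mount, a round resin puck of 30 mm diameter and 28 mm height standing in the holder; the point moves with the mount.
- mount_red (a joint): How far the dark red mount is pressed down, m. 0.012: fully home on the base plate (hard stop; its top is then 38 mm above the worktop, 3 mm above the disc). Starts at 0 to 0.008, 4 to 12 mm above home. Rubber grips the mount: it stays where it is left, and about 7 N moves it.
- mount_red_top (a point): Centre of the upper face of the dark red mount, a round resin puck of 30 mm diameter and 28 mm height standing in the holder; the point moves with the mount.
- mount_green (a joint): How far the dark green mount is pressed down, m. 0.012: fully home on the base plate (hard stop; its top is then 38 mm above the worktop, 3 mm above the disc). Starts at 0 to 0.008, 4 to 12 mm above home. Rubber grips the mount: it stays where it is left, and about 7 N moves it.
- mount_green_top (a point): Centre of the upper face of the dark green mount, a round resin puck of 30 mm diameter and 28 mm height standing in the holder; the point moves with the mount.
- clamp_lever (a joint): Clamp lever, rad. 0: open, pointing straight away from the holder (the stand's -y direction); grows as it swings clockwise seen from above, to its hard stop at 1.35, where it lies along the edge of the disc (clamped). Starts at 0 to 0.25. It turns stiffly (about 2.5 N at the knob) and stays where it is left.
- lever_knob (a point): Top centre of the upright orange knob at the end of the clamp lever: 17 mm diameter, reaching from 28 to 56 mm above the worktop, 50 mm from the lever's hinge axis. The steel lever arm below it is 9 mm wide, 20 to 28 mm above the worktop. The point moves with the lever.
- lever_pivot (a point): On the vertical hinge axis of the clamp lever, 76 mm from the centre of the holder, 32 mm above the worktop (top of the hinge screw). Fixed to the stand.
- spare_red: Loose red specimen puck, 30 mm across, 19 mm high, standing beside the stand. Origin: centre of its underside. To be left alone.
- spare_black: Loose black specimen puck, 30 mm across, 20 mm high, standing beside the stand. Origin: centre of its underside. To be left alone.
- hex_key: Loose hex key, 95 mm long, 6 mm thick, lying behind the stand. Origin: centre of its underside. To be left alone.
- tweezers: Loose steel tweezers, 126 mm long, 8 mm high. Origin: centre of its underside. To be left alone.
- petri_dish: Loose clear dish, 89 mm across, 14 mm high. Origin: centre of its underside. To be left alone.
- beaker: Loose clear beaker, 55 mm across, 70 mm high. Origin: centre of its underside. To be left alone.
- sample_box: Loose clear box, 65 x 88 x 25 mm. Origin: centre of its underside. To be left alone.

How it is judged (in metres and radians):
On the way, in this order (a step that is already met when the one before it is completed fails the run):
1. all three mounts are pressed home while the lever is still open (value of joint each of mount_black, mount_red, mount_green above 0.0105 m and value of joint clamp_lever below 0.6 rad), for 0.2 s.
2. the clamp lever is pushed round to its stop (value of joint clamp_lever above 1.2 rad), for 0.2 s.
At the end, for the whole second after the job is handed in: All three mounts are home on the base plate (within 1.5 mm) and the clamp lever rests within 0.15 rad of its stop (value of joint each of mount_black, mount_red, mount_green above 0.0105 m and value of joint clamp_lever above 1.2 rad and velocity of joint clamp_lever below 0.05 rad/s); the robot touches nothing.
It fails at once if the lever is swung in (more than 0.6 rad) while a mount still stands proud (value of joint clamp_lever above 0.6 rad and value of joint any of mount_black, mount_red, mount_green below 0.0105 m).
It fails at once if a mount is pulled up out of the holder (value of joint any of mount_black, mount_red, mount_green below -0.003 m).
It fails at once if the holder, a mount or the lever is pressed with more than 60 N (contact force between any of the arm, the fingers and stand above 60 N).
It fails at once if a loose thing is moved by more than 30 mm (distance of any of spare_red, spare_black, hex_key, tweezers, petri_dish, beaker, sample_box from where it was at the start of the episode above 0.03 m).
It also fails if it takes over 51 s, if anything falls off the work surface, if the arm or the gripper's body presses on something with over 40 N, if the wrist force passes 120 N, or if a joint passes its speed limit or range.

## Working session

There is one attempt and no reset: what is moved stays moved. The work goes in short steps, Python scripts to look and compute and a tool call to move; the robot and the scene stay as the last step left them, time stands still between calls to the robot, and variables do not carry over. Pictures are saved under pics/ and viewed, at most 10 in all, crops included, and the job is handed in when it is done.

Besides the shell and the picture viewer there is one more tool, called after "Call:" by a JSON object that holds its "fn" and its "kwargs", one argument or row to a line. play_rows: Moves the arm, as the interface text tells. Its arguments: {"type":"object","properties":{"motion":{"type":"array","items":{"type":"array","items":{"type":"array","items":{"type":"number"}}}},"jaw":{"type":"number"},"squeeze":{"type":"number"}},"required":["motion"]}

```bash
mkdir -p pics
python3 - <<'E'
from bench import sensors, optics
import cv2,numpy as np
for n in("scene","top"):
    s=optics.snapshot(n); cv2.imwrite(f"pics/{n}0.png",s["pixels"][:,:,::-1]); np.savez(f"{n}0.npz",**s)
    print(n,s["mtx"].round(1).tolist(),s["R"].round(3).tolist(),s["t"].round(1))
s=sensors.sense();print({k:s[k] for k in("time","tool_pos","tcp_rot","ft_force","finger_gap")})
E
```

```text
scene [[471.2, 0.0, 277.8], [0.0, 471.2, 208.9], [0.0, 0.0, 1.0]] [[0.89, -0.456, -0.013], [-0.288, -0.539, -0.791], [0.353, 0.708, -0.611]] [-551.7  256.7 1295.2]
top [[522.1, 0.0, 281.0], [0.0, 522.1, 209.2], [0.0, 0.0, 1.0]] [[0.0, -1.0, 0.006], [-0.978, -0.002, -0.209], [0.209, -0.006, -0.978]] [  29.6  637.5 1292.5]
{'time': 0.1, 'tool_pos': array([192.36705782, 567.79534737, 230.34803856]), 'tcp_rot': array([-1.79903568e+02, -7.89440218e-03,  1.61277579e+02]), 'ft_force': array([-0.75716542, -0.20618794, -0.53797164]), 'finger_gap': 85.58202928660582}
```

View pics/scene0.png

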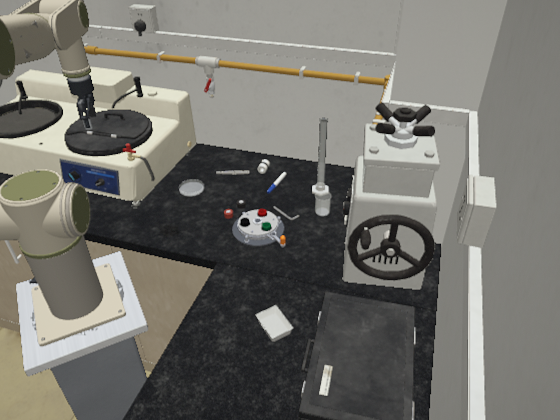

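View pics/top0.png

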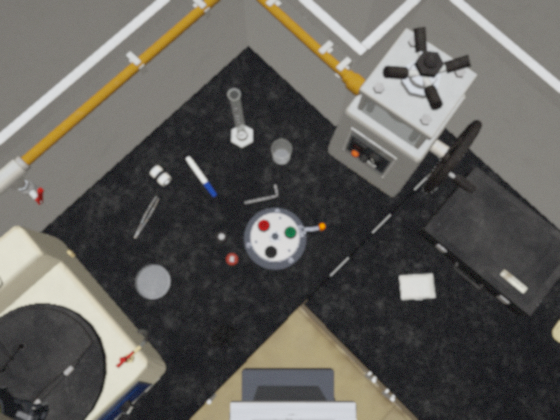

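The scene picture shows the stand at about (258,226). In the top view, the disc is at (275,237), red at (264,226), black at (271,252), green at (291,233) and the knob at (322,226). Next I'll measure these with masks.

```bash
cat > h.py <<'E'
import cv2,numpy as np
from scipy.optimize import least_squares
def ray(s,uv):
    d=s["R"].T@np.linalg.solve(s["mtx"],[uv[0],uv[1],1.]); return -s["R"].T@s["t"],d/np.linalg.norm(d)
def plane(s,uv,z):
    c,d=ray(s,uv); return c+d*(z-c[2])/d[2]
def tri(a,ua,b,ub):
    A=np.zeros((3,3));v=np.zeros(3);L=[ray(a,ua),ray(b,ub)]
    for c,d in L:
        P=np.eye(3)-np.outer(d,d);A+=P;v+=P@c
    x=np.linalg.solve(A,v);return x,[np.linalg.norm((np.eye(3)-np.outer(d,d))@(x-c)) for c,d in L][0]*2
def blobs(s,box):
    x0,y0,x1,y1=box;im=s["pixels"][y0:y1,x0:x1];h=cv2.cvtColor(im,cv2.COLOR_RGB2HSV).astype(int)
    H,S,V=h[...,0],h[...,1],h[...,2]
    M=dict(red=((H<6)|(H>172))&(S>130)&(V>60),green=(H>50)&(H<95)&(S>110),orange=(H>7)&(H<22)&(S>140)&(V>110),black=(V<45))
    out={}
    for k,m in M.items():
        n,l,st,c=cv2.connectedComponentsWithStats(m.astype(np.uint8))
        out[k]=[(np.round(c[i]+[x0,y0],2).tolist(),st[i,4].item(),st[i,2:4].tolist()) for i in range(1,n) if st[i,4]>12]
    return out
E
python3 - <<'E'
from h import *
S={n:dict(np.load(f"{n}0.npz")) for n in("scene","top")}
B=dict(scene=(215,195,310,255),top=(215,190,335,280))
for n in S:
    b=blobs(S[n],B[n])
    for k in b: print(n,k,b[k])
a=S["top"]["pixels"][190:280,215:335,::-1];c=S["scene"]["pixels"][190:260,205:325,::-1]
cv2.imwrite("pics/c.png",np.vstack([cv2.resize(a,(480,360),interpolation=2),cv2.resize(c,(412,240),interpolation=2) if 0 else cv2.resize(c,(480,240),interpolation=2)[:240]]))
E
```

```text
scene red [([261.71, 211.85], 55, [9, 8]), ([228.18, 213.79], 62, [9, 10])]
scene green [([266.15, 226.17], 59, [9, 8])]
scene orange [([282.56, 238.85], 39, [6, 9])]
scene black [([217.71, 195.57], 14, [7, 3]), ([260.47, 220.12], 2305, [95, 60]), ([253.81, 196.12], 16, [6, 4]), ([244.61, 221.8], 56, [9, 8]), ([307.0, 233.86], 22, [6, 6]), ([299.82, 248.13], 62, [17, 10]), ([307.69, 251.69], 13, [4, 5])]
top red [([263.38, 225.0], 76, [10, 9]), ([231.43, 258.9], 83, [14, 13])]
top green [([290.0, 232.0], 69, [9, 9])]
top orange [([321.98, 225.96], 49, [7, 9])]
top black [([260.81, 209.79], 2389, [120, 63]), ([269.35, 191.39], 23, [8, 4]), ([308.93, 192.52], 44, [10, 7]), ([322.21, 254.74], 949, [29, 57]), ([234.74, 266.13], 856, [49, 39]), ([299.75, 262.66], 53, [12, 14]), ([283.31, 275.08], 279, [43, 10])]
```

View pics/c.png

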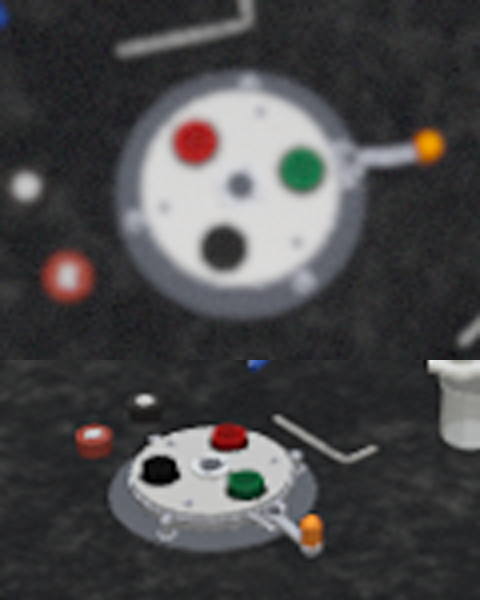

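The crop shows the black mount at top px (270.5,251.2), the lever pointing right at about 0.1 rad, and spare pucks to the left of the stand. The knob's clockwise swing, seen from above, goes down the image toward the robot side.

Run:
```python
from h import *
S={n:dict(np.load(f"{n}0.npz")) for n in("scene","top")};T,C=S["top"],S["scene"]
px=dict(red=((263.38,225.),(261.71,211.2)),green=((290.,232.),(266.15,225.5)),black=((270.5,251.2),(244.61,221.2)),knob=((321.98,225.96),(282.56,238.3)))
for k,(a,b) in px.items():
    x,e=tri(T,a,C,b);print(k,x.round(1),round(e,1),plane(T,a,44).round(1),plane(C,b,44).round(1))
g=cv2.cvtColor(T["pixels"],cv2.COLOR_RGB2GRAY);m=(g>150).astype(np.uint8);m[:,:245]=0;m[:,303:]=0;m[:205]=0;m[270:]=0
cs,_=cv2.findContours(m,0,1);c=max(cs,key=cv2.contourArea);h=cv2.convexHull(c);(u,v),ax,_=cv2.fitEllipse(h);print("disc",u,v,ax,plane(T,(u,v),35).round(1))
c0=plane(T,(u,v),35)[:2]
P={k:plane(T,px[k][0],44)[:2] for k in("red","black","green")}
def f(p):
    r=[]
    for k,a in(("red",30),("black",150),("green",270)):
        t=np.radians(a)+p[2];r+=list(P[k]-p[:2]-42*np.array([np.cos(t),np.sin(t)]))
    return r
s=least_squares(f,[*c0,0.0]);s2=min((least_squares(f,[*c0,y]) for y in(0,2,4)),key=lambda q:q.cost)
x,y,t=s2.x;print("stand",x,y,np.degrees(t)%360,np.round(s2.fun,1))
for k,a in(("red",30),("black",150),("green",270)):
    q=np.radians(a)+t;print(k,(x+42*np.cos(q)).round(1),(y+42*np.sin(q)).round(1))
piv=np.array([x+76*np.sin(t),y-76*np.cos(t)]);kn=plane(T,px["knob"][0],45)[:2];print("pivot",piv,"knob",kn,np.linalg.norm(kn-piv))
d0=np.array([np.sin(t),-np.cos(t)]);d=kn-piv;print("lever",-np.arctan2(d0[0]*d[1]-d0[1]*d[0],d0@d))
for q in(0,.6,1.2,1.35):
    c_,s_=np.cos(-q),np.sin(-q);print(q,(piv+50*np.array([c_*d0[0]-s_*d0[1],s_*d0[0]+c_*d0[1]])).round(1))
```

```text
red [600.3  76.3  44.3] 1.1 [599.9  76.5  44. ] [601.   76.6  44. ]
green [582.1   6.2  42.3] 1.1 [581.3   6.4  44. ] [581.9   4.3  44. ]
black [531.1  57.3  42.6] 0.7 [530.5  57.4  44. ] [530.8  55.7  44. ]
knob [597.  -77.6  47.9] 0.3 [597.5 -77.8  44. ] [599.2 -73.6  44. ]
disc 275.3198547363281 237.37709045410156 (51.38356399536133, 54.605220794677734) [568.4  45.   35. ]
stand 570.55684979922 46.770207864214186 15.133163963976616 [-0.3 -0.1  0.6 -0.1 -0.2  0.2]
red 600.2 76.5
black 530.0 57.5
green 581.5 6.2
pivot [590.39766061 -26.59424011] knob [597.33414953 -77.75010867] 51.62400378607034
lever 0.12935033417326874
0 [603.5 -74.9]
0.6 [573.9 -73.8]
1.2 [550.1 -56.2]
1.35 [546.2 -49.9]
```

```bash
cat > go.py <<'E'
import sys,numpy as np
from scipy.spatial.transform import Rotation as Ro
from bench import sensors
s=sensors.sense();p=np.array(s["tool_pos"]);R=Ro.from_euler("xyz",s["tcp_rot"],degrees=True)
print("t",round(s["time"],2),"p",p.round(1),"rot",np.round(s["tcp_rot"],2),"F",np.round(s["ft_force"],1),"gap",round(s["finger_gap"],1))
for a in sys.argv[1:]:
    w=np.array([float(v) for v in a.split(",")]);print(a,(R.inv().apply(w-p)/10).round(2))
E
python3 go.py 600,76.5,110 192.5,568,320
python3 - <<'E'
from h import *
S={n:dict(np.load(f"{n}0.npz")) for n in("scene","top")}
print(tri(S["top"],(125,358),S["scene"],(129,150)), tri(S["top"],(236,95),S["scene"],(323,122)))
E
```

```text
t 0.1 p [192.4 567.8 230.3] rot [-1.7990e+02 -1.0000e-02  1.6128e+02] F [-0.8 -0.2 -0.5] gap 85.6
600,76.5,110 [-54.38 -33.43  12.08]
192.5,568,320 [-0.    0.01 -8.97]
(array([273.11859196, 371.58586047, 212.73828272]), np.float64(1.1828491375265546)) (array([859.9718078 , 135.70228264, 275.63103187]), np.float64(3.3678545482645688))
```

Call:
{"fn": "play_rows", "kwargs": {
  "motion": [
    [[0,0,-5,0,0,0],[0,0,-10,0,0,0],[-4.2,-2.6,-10,0,0,0],[-8.4,-5.2,-10,0,0,0],[-12.6,-7.8,-10,0,0,0]]
  ],
  "jaw": 0
}}

```text
time: 0.6
tool_pos: [287.4, 452.8, 331.3]
tcp_rot: [180.0, 0.0, 161.4]
ft_force: [0.7, 0.0, 0.4]
finger_gap: 12.4
grip_force: 0.0
```

Call:
{"fn": "play_rows", "kwargs": {
  "motion": [
    [[-4.2,-2.6,0,0,0,0],[-8.4,-5.2,0,0,0,0],[-12.6,-7.8,0,0,0,0],[-16.8,-10.3,0,0,0,0],[-20.9,-12.8,0,0,0,0]]
  ]
}}

```text
time: 1.1
tool_pos: [444.5, 263.7, 331.0]
tcp_rot: [-180.0, -0.0, 161.3]
ft_force: [0.2, 0.6, 0.7]
finger_gap: 0.5
grip_force: 0.0
```

```bash
python3 go.py 600,76.5,110
```

```text
t 1.1 p [444.5 263.7 331. ] rot [-1.7999e+02 -1.0000e-02  1.6127e+02] F [0.2 0.6 0.7] gap 0.5
600,76.5,110 [-20.74 -12.74  22.1 ]
```

Call:
{"fn": "play_rows", "kwargs": {
  "motion": [
    [[-4.1,-2.5,0,0,0,0],[-8.2,-5,2,0,0,0],[-12.3,-7.5,4,0,0,0],[-16.4,-10,6,0,0,0],[-20.7,-12.7,8,0,0,0]]
  ]
}}

```text
time: 1.6
tool_pos: [593.4, 84.9, 253.9]
tcp_rot: [-180.0, -0.0, 161.3]
ft_force: [0.8, 0.8, 0.4]
finger_gap: 0.3
grip_force: 0.0
```

Call:
{"fn": "play_rows", "kwargs": {
  "motion": [
    [[0,0,4,0,0,0],[0,0,8,0,0,0],[0,0,12,0,0,0],[0,0,14.1,0,0,0],[0,0,14.1,0,0,0]]
  ]
}}

```text
time: 2.1
tool_pos: [589.1, 86.2, 109.0]
tcp_rot: [-179.8, -0.5, 161.3]
ft_force: [-0.6, 0.5, -1.2]
finger_gap: -0.2
grip_force: 0.0
```

```bash
python3 go.py 600.2,76.5,60
python3 - <<'E'
from h import *
from bench import optics
L=[]
for n,(x,y) in(("scene",(200,150)),("top",(205,170))):
    s=optics.snapshot(n);L.append(cv2.resize(s["pixels"][y:y+110,x:x+130,::-1],(390,330),interpolation=2))
cv2.imwrite("pics/d.png",np.hstack(L))
E
```

```text
t 2.1 p [589.1  86.2 109. ] rot [-179.81   -0.48  161.27] F [-0.6  0.5 -1.2] gap -0.2
600.2,76.5,60 [-1.4  -0.55  4.89]
```

View pics/d.png

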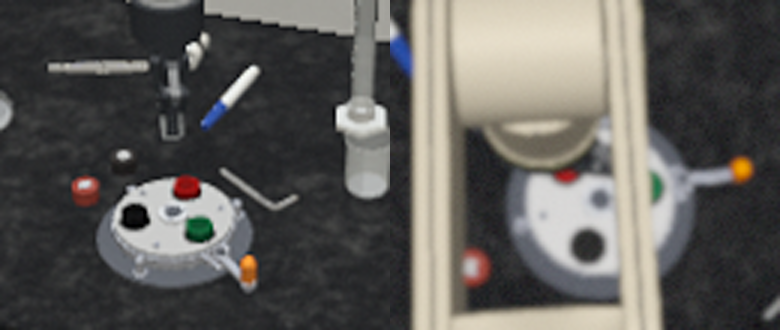

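The gripper hangs slightly behind and above red (scene crop (172,130)), and nothing is in its way. I'll correct the position, then descend.

Call:
{"fn": "play_rows", "kwargs": {
  "motion": [
    [[-0.7,-0.3,0,0,0,0],[-1.4,-0.55,1,0,0,0],[-1.4,-0.55,3,0,0,0],[-1.4,-0.55,4.6,0,0,0],[-1.4,-0.55,4.6,0,0,0]]
  ]
}}

```text
time: 2.7
tool_pos: [602.4, 76.4, 65.2]
tcp_rot: [-179.9, -0.2, 161.3]
ft_force: [-0.7, 0.2, -0.5]
finger_gap: 0.0
grip_force: 0.0
```

```bash
python3 go.py 600.2,76.5,50
```

```text
t 2.7 p [602.4  76.4  65.2] rot [-179.9    -0.25  161.26] F [-0.7  0.2 -0.5] gap 0.0
600.2,76.5,50 [ 0.2  -0.06  1.52]
```

Call:
{"fn": "play_rows", "kwargs": {
  "motion": [
    [[0.2,0,0.5,0,0,0],[0.2,0,1,0,0,0],[0.2,0,1.4,0,0,0],[0.2,0,1.6,0,0,0],[0.2,0,1.7,0,0,0]]
  ]
}}

```text
time: 3.2
tool_pos: [602.4, 77.5, 51.2]
tcp_rot: [-180.0, 0.0, 161.3]
ft_force: [-1.0, -0.5, -1.0]
finger_gap: -0.1
grip_force: 0.0
```

Call:
{"fn": "play_rows", "kwargs": {
  "motion": [
    [[0,0,0.1,0,0,0],[0,0,0.2,0,0,0],[0,0,0.3,0,0,0],[0,0,0.4,0,0,0],[0,0,0.4,0,0,0]]
  ]
}}

```text
time: 3.7
tool_pos: [602.2, 77.5, 47.0]
tcp_rot: [-180.0, -0.0, 161.3]
ft_force: [0.3, -0.0, 0.8]
finger_gap: -0.2
grip_force: 0.0
```

Call:
{"fn": "play_rows", "kwargs": {
  "motion": [
    [[0,0,0.1,0,0,0],[0,0,0.2,0,0,0],[0,0,0.3,0,0,0],[0,0,0.4,0,0,0],[0,0,0.4,0,0,0]]
  ]
}}

```text
time: 4.2
tool_pos: [602.5, 77.5, 43.8]
tcp_rot: [180.0, 0.0, 161.3]
ft_force: [-3.0, -0.2, 4.9]
finger_gap: 0.0
grip_force: 2.6
```

Call:
{"fn": "play_rows", "kwargs": {
  "motion": [
    [[0,0,0.1,0,0,0],[0,0,0.2,0,0,0],[0,0,0.3,0,0,0],[0,0,0.4,0,0,0],[0,0,0.4,0,0,0]]
  ]
}}

```text
time: 4.7
tool_pos: [602.5, 77.5, 39.8]
tcp_rot: [180.0, 0.0, 161.3]
ft_force: [-1.9, -0.1, 4.7]
finger_gap: 0.2
grip_force: 2.7
```

Call:
{"fn": "play_rows", "kwargs": {
  "motion": [
    [[0,0,0.05,0,0,0],[0,0,0.1,0,0,0],[0,0,0.15,0,0,0],[0,0,0.2,0,0,0],[0,0,0.2,0,0,0]]
  ]
}}

```text
time: 5.2
tool_pos: [602.5, 77.5, 38.0]
tcp_rot: [180.0, 0.0, 161.3]
ft_force: [-4.0, 0.1, 6.7]
finger_gap: -0.4
grip_force: 3.4
```

Call:
{"fn": "play_rows", "kwargs": {
  "motion": [
    [[0,0,0.03,0,0,0],[0,0,0.06,0,0,0],[0,0,0.09,0,0,0],[0,0,0.09,0,0,0]]
  ]
}}

```text
time: 5.6
tool_pos: [602.7, 77.5, 38.0]
tcp_rot: [180.0, 0.0, 161.3]
ft_force: [-6.7, -0.6, 13.5]
finger_gap: 0.1
grip_force: 6.7
```

Red is home: it stopped at 38.0 and the force rose. Now I'll lift and go to black.

Call:
{"fn": "play_rows", "kwargs": {
  "motion": [
    [[0,0,-0.5,0,0,0],[0,0,-2.5,0,0,0],[0,0,-2.5,0,0,0]]
  ]
}}

```text
time: 5.9
tool_pos: [604.4, 77.6, 64.1]
tcp_rot: [179.9, 0.2, 161.3]
ft_force: [1.0, -0.2, 1.1]
finger_gap: 0.1
grip_force: 0.0
```

```bash
python3 go.py 530,57.5,53
```

```text
t 5.9 p [604.4  77.6  64.1] rot [179.9    0.25 161.27] F [ 1.  -0.2  1.1] gap 0.1
530,57.5,53 [ 6.41 -4.3   1.07]
```

Call:
{"fn": "play_rows", "kwargs": {
  "motion": [
    [[2.5,-1.7,0,0,0,0],[5,-3.4,0,0,0,0],[6.2,-4.2,0,0,0,0],[6.2,-4.2,0.6,0,0,0],[6.2,-4.2,1,0,0,0]]
  ]
}}

```text
time: 6.4
tool_pos: [530.5, 57.6, 50.7]
tcp_rot: [180.0, 0.0, 161.3]
ft_force: [0.5, 0.1, -0.2]
finger_gap: 0.1
grip_force: 0.0
```

Call:
{"fn": "play_rows", "kwargs": {
  "motion": [
    [[0,0,0.1,0,0,0],[0,0,0.2,0,0,0],[0,0,0.3,0,0,0],[0,0,0.4,0,0,0],[0,0,0.4,0,0,0]]
  ]
}}

```text
time: 6.9
tool_pos: [530.7, 57.8, 47.7]
tcp_rot: [180.0, 0.0, 161.3]
ft_force: [-2.1, -0.3, 4.8]
finger_gap: 0.2
grip_force: 2.4
```

Call:
{"fn": "play_rows", "kwargs": {
  "motion": [
    [[0,0,0.1,0,0,0],[0,0,0.2,0,0,0],[0,0,0.3,0,0,0],[0,0,0.4,0,0,0],[0,0,0.4,0,0,0]]
  ]
}}

```text
time: 7.4
tool_pos: [530.7, 57.8, 43.8]
tcp_rot: [180.0, 0.0, 161.3]
ft_force: [-2.6, 0.1, 5.5]
finger_gap: 0.2
grip_force: 2.6
```

Call:
{"fn": "play_rows", "kwargs": {
  "motion": [
    [[0,0,0.1,0,0,0],[0,0,0.2,0,0,0],[0,0,0.3,0,0,0],[0,0,0.4,0,0,0],[0,0,0.4,0,0,0]]
  ]
}}

```text
time: 7.9
tool_pos: [530.7, 57.8, 39.8]
tcp_rot: [180.0, 0.0, 161.3]
ft_force: [-3.1, -0.7, 5.0]
finger_gap: -0.3
grip_force: 2.6
```

Call:
{"fn": "play_rows", "kwargs": {
  "motion": [
    [[0,0,0.06,0,0,0],[0,0,0.12,0,0,0],[0,0,0.18,0,0,0],[0,0,0.24,0,0,0],[0,0,0.28,0,0,0]]
  ]
}}

```text
time: 8.4
tool_pos: [530.9, 57.8, 38.0]
tcp_rot: [180.0, 0.0, 161.3]
ft_force: [-8.6, -0.9, 17.6]
finger_gap: -0.0
grip_force: 8.7
```

Call:
{"fn": "play_rows", "kwargs": {
  "motion": [
    [[0,0,-0.5,0,0,0],[0,0,-2.5,0,0,0],[-2,-1,-2.5,0,0,0],[-4.5,-2.2,-2.5,0,0,0],[-6.5,-3.2,-2.5,0,0,0]]
  ]
}}

```text
time: 8.9
tool_pos: [583.1, 5.8, 62.0]
tcp_rot: [180.0, 0.1, 161.3]
ft_force: [-0.2, 0.6, 0.3]
finger_gap: 0.3
grip_force: 0.0
```

Call:
{"fn": "play_rows", "kwargs": {
  "motion": [
    [[0,0,0.5,0,0,0],[0,0,1,0,0,0],[0,0,1.1,0,0,0],[0,0,1.2,0,0,0],[0,0,1.3,0,0,0]]
  ]
}}

```text
time: 9.4
tool_pos: [581.1, 7.0, 48.4]
tcp_rot: [180.0, -0.0, 161.3]
ft_force: [-0.5, -0.1, -0.1]
finger_gap: 0.2
grip_force: 0.0
```

Call:
{"fn": "play_rows", "kwargs": {
  "motion": [
    [[0,0,0.1,0,0,0],[0,0,0.2,0,0,0],[0,0,0.3,0,0,0],[0,0,0.4,0,0,0],[0,0,0.4,0,0,0]]
  ]
}}

```text
time: 9.9
tool_pos: [581.3, 6.9, 45.2]
tcp_rot: [180.0, -0.0, 161.3]
ft_force: [-3.2, 2.2, 5.5]
finger_gap: 0.1
grip_force: 2.7
```

Call:
{"fn": "play_rows", "kwargs": {
  "motion": [
    [[0,0,0.1,0,0,0],[0,0,0.2,0,0,0],[0,0,0.3,0,0,0],[0,0,0.4,0,0,0],[0,0,0.5,0,0,0]]
  ]
}}

```text
time: 10.4
tool_pos: [581.4, 7.0, 40.4]
tcp_rot: [180.0, -0.0, 161.3]
ft_force: [-3.6, 1.3, 6.8]
finger_gap: 0.2
grip_force: 3.5
```

Call:
{"fn": "play_rows", "kwargs": {
  "motion": [
    [[0,0,0.07,0,0,0],[0,0,0.14,0,0,0],[0,0,0.21,0,0,0],[0,0,0.28,0,0,0],[0,0,0.34,0,0,0]]
  ]
}}

```text
time: 10.9
tool_pos: [581.5, 6.9, 37.9]
tcp_rot: [180.0, -0.0, 161.3]
ft_force: [-11.1, 2.6, 19.6]
finger_gap: -0.2
grip_force: 9.7
```

All three mounts are home. Next is the lever: I'll lift and move to the +x side of the knob, then work out the arc offsets.

Call:
{"fn": "play_rows", "kwargs": {
  "motion": [
    [[0,0,-0.5,0,0,0],[0,0,-3,0,0,0],[0,0,-5,0,0,0],[0,0,-5,0,0,0],[0,0,-5,0,0,0]]
  ]
}}

```text
time: 11.4
tool_pos: [581.9, 6.5, 86.5]
tcp_rot: [180.0, 0.1, 161.3]
ft_force: [-0.9, 0.5, -0.4]
finger_gap: 0.2
grip_force: 0.0
```

```bash
python3 go.py 627,-88,86 627,-88,38
python3 - <<'E'
from h import *
from bench import optics
T=optics.snapshot("top");C=optics.snapshot("scene")
print(blobs(T,(215,190,335,280))["orange"],blobs(C,(215,195,310,255)))
piv=np.array([590.4,-26.6]);t=np.radians(15.13);tx=np.array([-.947,.321]);ty=np.array([.321,.947]);st=np.array([627,-88])
for q in np.arange(.1,1.51,.1):
    a=t-np.pi/2-q;k=piv+50*np.array([np.cos(a),np.sin(a)]);f=k-19.5*tx;print(q.round(1),k.round(0),f.round(1),(np.array([tx@(f-st),ty@(f-st)])/10).round(2))
E
```

```text
t 11.4 p [581.9   6.5  86.5] rot [1.7998e+02 8.0000e-02 1.6128e+02] F [-0.9  0.5 -0.4] gap 0.2
627,-88,86 [-7.3  -7.5   0.06]
627,-88,38 [-7.3  -7.5   4.86]
[] {'red': [([228.18, 213.79], 62, [9, 10]), ([260.11, 213.61], 18, [5, 6])], 'green': [([266.1, 227.34], 41, [9, 6])], 'orange': [([282.56, 238.85], 39, [6, 9])], 'black': [([217.77, 195.46], 13, [7, 2]), ([270.66, 204.42], 909, [95, 31]), ([222.22, 224.72], 228, [18, 31]), ([300.69, 216.54], 13, [4, 4]), ([244.72, 223.03], 36, [9, 5]), ([289.73, 231.06], 49, [16, 8]), ([307.5, 233.79], 14, [4, 5]), ([231.0, 238.86], 69, [14, 11]), ([297.74, 237.32], 19, [6, 9]), ([290.89, 243.14], 65, [13, 12]), ([277.01, 246.94], 68, [16, 13]), ([227.42, 250.12], 134, [26, 12]), ([301.93, 247.83], 30, [8, 9]), ([270.87, 252.6], 15, [9, 4])]}
0.1 [599. -76.] [617.  -82.2] [1.13 0.23]
0.2 [594. -76.] [612.1 -82.8] [1.58 0.02]
0.3 [589. -77.] [607.1 -82.8] [ 2.05 -0.15]
0.4 [584. -76.] [602.1 -82.4] [ 2.54 -0.27]
0.5 [579. -75.] [597.2 -81.5] [ 3.03 -0.34]
0.6 [574. -74.] [592.4 -80.1] [ 3.53 -0.36]
0.7 [569. -72.] [587.8 -78.2] [ 4.03 -0.33]
0.8 [565. -70.] [583.3 -75.8] [ 4.53 -0.25]
0.9 [561. -67.] [579.2 -73.1] [ 5.01 -0.12]
1.0 [557. -64.] [575.3 -69.9] [5.48 0.05]
1.1 [553. -60.] [571.8 -66.4] [5.92 0.27]
1.2 [550. -56.] [568.6 -62.5] [6.35 0.54]
1.3 [547. -52.] [565.8 -58.3] [6.74 0.85]
1.4 [545. -48.] [563.5 -53.9] [7.11 1.19]
1.5 [543. -43.] [561.6 -49.3] [7.43 1.57]
```

Call:
{"fn": "play_rows", "kwargs": {
  "motion": [
    [[-3,-2,0,0,0,0],[-6,-4.5,0,0,0,0],[-7.3,-7.5,0,0,0,0],[-7.3,-7.5,0,0,0,0],[-7.3,-7.5,0,0,0,0]]
  ]
}}

```text
time: 12.0
tool_pos: [625.5, -88.5, 84.4]
tcp_rot: [-180.0, -0.2, 161.2]
ft_force: [-0.1, -0.2, 0.4]
finger_gap: -0.0
grip_force: 0.0
```

Call:
{"fn": "play_rows", "kwargs": {
  "motion": [
    [[0,0,1,0,0,0],[0,0,2.5,0,0,0],[0,0,4,0,0,0],[0,0,4.8,0,0,0],[0,0,4.8,0,0,0]]
  ]
}}

```text
time: 12.5
tool_pos: [624.6, -87.2, 35.2]
tcp_rot: [-180.0, -0.3, 161.3]
ft_force: [-0.2, -1.1, 0.3]
finger_gap: 0.1
grip_force: 0.0
```

```bash
python3 go.py 627,-88,38
python3 - <<'E'
from h import *
from bench import optics
L=[]
for n,(x,y) in(("scene",(215,170)),("top",(225,170))):
    s=optics.snapshot(n);L.append(cv2.resize(s["pixels"][y:y+110,x:x+130,::-1],(390,330),interpolation=2))
cv2.imwrite("pics/e.png",np.hstack(L))
E
```

```text
t 12.5 p [624.6 -87.2  35.2] rot [-179.97   -0.25  161.31] F [-0.2 -1.1  0.3] gap 0.1
627,-88,38 [-0.26  0.   -0.28]
```

View pics/e.png

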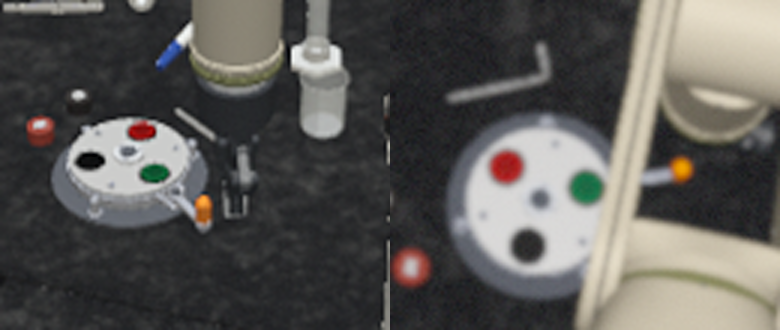

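All the mounts sit flush. The fingertips are just to the right of the knob (scene crop (235,205), knob at (204,210)). I'll push along the arc.

Call:
{"fn": "play_rows", "kwargs": {
  "motion": [
    [[0.9,0.2,-0.1,0,0,0],[1.3,0,-0.2,0,0,0],[1.8,-0.15,-0.2,0,0,0],[2.3,-0.27,-0.2,0,0,0],[2.8,-0.34,-0.2,0,0,0]]
  ]
}}

```text
time: 13.1
tool_pos: [599.5, -83.4, 41.2]
tcp_rot: [-180.0, 0.2, 161.3]
ft_force: [3.8, -3.6, -1.1]
finger_gap: -0.1
grip_force: 2.1
```

```bash
python3 go.py 592.4,-80.1,37 583.3,-75.8,37 575.3,-69.9,37 571.8,-66.4,37 568.6,-62.5,37
```

```text
t 13.1 p [599.5 -83.4  41.2] rot [-179.95    0.18  161.25] F [ 3.8 -3.6 -1.1] gap -0.1
592.4,-80.1,37 [0.78 0.09 0.41]
583.3,-75.8,37 [1.78 0.2  0.41]
575.3,-69.9,37 [2.73 0.5  0.41]
571.8,-66.4,37 [3.17 0.72 0.41]
568.6,-62.5,37 [3.6  0.99 0.4 ]
```

Call:
{"fn": "play_rows", "kwargs": {
  "motion": [
    [[0.5,0,0.1,0,0,0],[0.9,0.1,0.2,0,0,0],[1.35,0.13,0.2,0,0,0],[1.8,0.2,0.2,0,0,0],[2.25,0.33,0.2,0,0,0]]
  ]
}}

```text
time: 13.6
tool_pos: [578.3, -71.7, 38.1]
tcp_rot: [-180.0, -0.0, 161.3]
ft_force: [2.4, -2.7, 0.4]
finger_gap: -0.1
grip_force: 1.4
```

```bash
python3 go.py 575.3,-69.9,37 571.8,-66.4,37 568.6,-62.5,37 565.8,-58.3,37  564.5,-55.5,37
```

```text
t 13.6 p [578.3 -71.7  38.1] rot [-180.     -0.    161.28] F [ 2.4 -2.7  0.4] gap -0.1
575.3,-69.9,37 [0.34 0.08 0.11]
571.8,-66.4,37 [0.78 0.3  0.11]
568.6,-62.5,37 [1.21 0.57 0.11]
565.8,-58.3,37 [1.61 0.87 0.11]
564.5,-55.5,37 [1.82 1.1  0.11]
```

Call:
{"fn": "play_rows", "kwargs": {
  "motion": [
    [[0.34,0.08,0,0,0,0],[0.78,0.3,0,0,0,0],[1.2,0.57,0,0,0,0],[1.4,0.72,0,0,0,0],[1.5,0.8,0,0,0,0]]
  ]
}}

```text
time: 14.1
tool_pos: [566.7, -59.1, 38.0]
tcp_rot: [180.0, -0.0, 161.3]
ft_force: [1.5, -1.4, -0.2]
finger_gap: -0.2
grip_force: 1.1
```

Call:
{"fn": "play_rows", "kwargs": {
  "motion": [
    [[0.05,0.04,0,0,0,0],[0.1,0.08,0,0,0,0],[0.15,0.12,0,0,0,0],[0.2,0.16,0,0,0,0],[0.2,0.16,0,0,0,0]]
  ]
}}

```text
time: 14.6
tool_pos: [565.5, -57.3, 38.0]
tcp_rot: [180.0, -0.0, 161.3]
ft_force: [0.7, -2.1, 0.2]
finger_gap: 0.3
grip_force: 0.9
```

Still moving and no stop yet, so I'll continue.

Call:
{"fn": "play_rows", "kwargs": {
  "motion": [
    [[0.08,0.08,0,0,0,0],[0.16,0.16,0,0,0,0],[0.24,0.24,0,0,0,0],[0.3,0.3,0,0,0,0],[0.3,0.3,0,0,0,0]]
  ]
}}

```text
time: 15.1
tool_pos: [564.1, -53.8, 38.3]
tcp_rot: [-180.0, 0.1, 161.3]
ft_force: [3.0, -3.6, -0.8]
finger_gap: -0.0
grip_force: 2.1
```

Call:
{"fn": "play_rows", "kwargs": {
  "motion": [
    [[0.06,0.06,0,0,0,0],[0.12,0.12,0,0,0,0],[0.18,0.18,0,0,0,0],[0.2,0.2,0,0,0,0],[0.2,0.2,0,0,0,0]]
  ]
}}

```text
time: 15.6
tool_pos: [564.3, -52.5, 38.9]
tcp_rot: [-179.9, 0.3, 161.3]
ft_force: [8.2, -9.7, -3.8]
finger_gap: 0.2
grip_force: 5.2
```

The force rose to 13 N, so the lever is at its stop. I'll back off and lift clear.

Call:
{"fn": "play_rows", "kwargs": {
  "motion": [
    [[-0.5,-0.3,0,0,0,0],[-1.5,-0.8,0,0,0,0],[-2,-1,-1,0,0,0],[-2,-1,-5,0,0,0],[-2,-1,-10,0,0,0]]
  ]
}}

```text
time: 16.1
tool_pos: [576.1, -66.6, 136.7]
tcp_rot: [-180.0, -0.4, 161.3]
ft_force: [1.2, -0.4, 0.3]
finger_gap: -0.2
grip_force: 0.0
```

Call:
{"fn": "play_rows", "kwargs": {
  "motion": [
    [[-3,-3,-4,0,0,0],[-5,-6,-6,0,0,0],[-5,-10,-6,0,0,0],[-5,-12,-6,0,0,0],[-5,-12,-6,0,0,0]]
  ]
}}

```text
time: 16.6
tool_pos: [586.4, -199.6, 198.9]
tcp_rot: [-180.0, 0.0, 161.1]
ft_force: [-1.0, -0.9, -0.5]
finger_gap: -0.1
grip_force: 0.0
```

```bash
python3 go.py
python3 - <<'E'
from h import *
from bench import optics
L=[]
T=optics.snapshot("top");C=optics.snapshot("scene")
for s,(x,y) in((C,(205,180)),(T,(225,170))):
    L.append(cv2.resize(s["pixels"][y:y+110,x:x+130,::-1],(390,330),interpolation=2))
cv2.imwrite("pics/f.png",np.hstack(L))
b=blobs(C,(215,195,310,260))["orange"];d=blobs(T,(215,190,335,280))["orange"];print(b,d)
for s,q in((C,b),(T,d)):
    for o in q:
        k=plane(s,o[0],43)[:2];v=k-[590.4,-26.6];print(k,np.radians(15.13-90)-np.arctan2(v[1],v[0]))
E
```

```text
t 16.6 p [ 586.4 -199.6  198.9] rot [-1.7997e+02  1.0000e-02  1.6108e+02] F [-1.  -0.9 -0.5] gap -0.1
[([263.82, 239.46], 39, [6, 8])] [([312.16, 245.02], 44, [8, 8])]
[547.13824333 -50.71944812] 1.326263550606429
[547.04158098 -51.42297619] 1.3149063225281423
```

View pics/f.png

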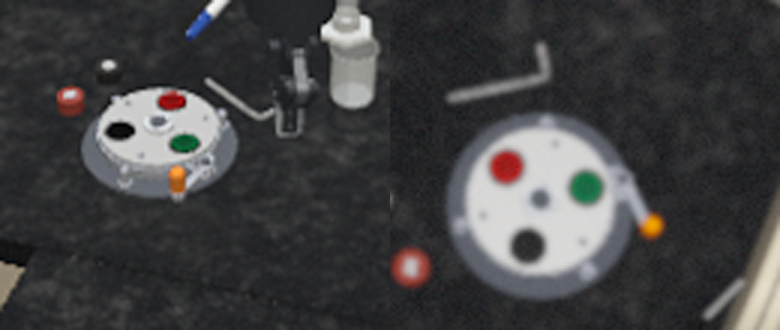

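The lever is at about 1.32 rad (knob at top px (312,245)), the mounts are flush and the arm is clear.

```bash
python3 -c "
from bench import job
print(job.hand_in())"
```

```text
the job is handed in; nothing more can be done
None
```

I pressed all three mounts home, then swung the clamp lever to its stop (about 1.32 rad measured), moved the arm clear and handed the job in at about 17 s; the hand-in returned no verdict.

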